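# Fit a charged battery to a respirator blower

## Robot

A 7-joint arm with a two-finger parallel gripper is mounted at the origin on the work surface. World frame = base frame: x ahead of the robot, y to its left, z up, the work surface at z = 0. Lengths are in mm, angles in rad, forces in N, time in s.
With the tool pointing down it reaches from about 400 to 875 mm from the base axis. Payload 4.4 kg.
Tool frame: the origin (TCP) lies on the centre line of the jaws, within the pads' length; the fingertips stand 25 mm ahead of it and the grasp point (between the pads) lies 6 mm ahead of it; z points along the fingers, x is the direction in which the jaws open and shut, and the axes are right-handed (so a half turn about z gives the same grasp; the last joint's range is limited). The gripper opens to 85 mm and grips with 20 to 120 N. Pads are 22 mm wide; open, the fingers measure 114 mm over their backs; the gripper's body (76 mm by 85 mm) begins 54 mm behind the grasp point. The pads swing forward as they close: fully open they stand 13 mm farther back than shut.
Start: joints at [1.058, 0.628, 0.038, 1.517, -0.027, 0.996, -0.02], TCP at [280.881, -586.194, 256.313] pointing down, gripper open.
Joint ranges: [-3.06, 3.06], [-0.37, 2.12], [-1.25, 1.32], [0.18, 2.47], [-1.1, 4.24], [0.23, 1.98], [-2.94, 2.94]. Speed limits (rad/s): [2.57, 2.57, 3.14, 3.14, 3.14, 3.14, 3.14].

## Interface

Orientations are given as [roll, pitch, yaw] about the fixed x, y, z axes, in that order (R = Rz(yaw) Ry(pitch) Rx(roll)).
In Python, from cell import ctrl, cams gives the robot as it stands. The module is installed in compiled form; this text tells all that it offers.
- The arm moves only by the tool step_arm, never from a script. Its arguments are lists of equal length, an entry for each row: "linear": the shift along the tool's x, y, z in mm, a list of three; "yaw": the turn about the tool's z in rad; "gripper": the opening, from -1 (shut) to 1 (fully open). A call has 1 to 8 rows; each row is the pose to reach, as a shift and turn from the pose commanded when the call began, along the tool's axes at that moment; what a row does not reach only later rows make up. A row lasts 1/12 s, in which the tool goes at most 41.7 mm and 7.16 degrees, less where a joint would pass 70% of its speed; a pose out of reach is approached as far as the arm can. A call with a gripper value outside its range is refused whole. The fingers move at their own pace and stop on an object; the grip force is fixed at half the most. Time passes only in rows, so rows that repeat a pose let the fingers close. It gives the time, the measured TCP pose, the force and the opening at its end, in the units of the state.
- ctrl.read_state(): the state, without advancing time (a new reading comes with each control period).
- cams.get_image(name): name is "scene" or "top"; returns a dict with "frame" (384x512x3 uint8, red, green, blue), "depth" (384x512 float32, mm along the optical axis (not along the pixel's ray), 0 where there is no reading), "intrinsics" (3x3 intrinsics, pixels), "cam_to_world" (4x4, takes a point from camera to world coordinates). Camera axes: x right, y down, z forward; pixel columns grow to the right and rows downward; lengths in mm; the calibration is good to about 2 mm. A picture is of the moment at which its call begins.
- ctrl.finish_job(): hands the job in, once; it reports no verdict.
Trained networks look in the newest picture that a camera, given by its name, has taken for a name from the list of things; names that differ only in an ending like _2 or _b are one class to them, and where a whole thing is asked for, a point or a joint stands for the part that bears it (a point fixed in the world has none). Each returns a list of dicts, best first, with "conf" (0 to 1); they miss things now and then, are a little off and sometimes report something else, mostly with a low value. They report only what shows in the picture. A call takes as long as a camera call.
- cams.regions_of(camera, name): "pixels" (384x512 bool, what is visible of it) and "pixel" ([column, row] in pixels, amid what is visible of it).
The state is a dict: "clock": time; "qpos": joint angles; "qd": joint speeds; "tau": joint torques, N m; "eef_pos": TCP position; "tool_rot": TCP orientation; "force": force on the tool from outside, world axes, zero at the start; "torque": the same for the moment, N m; "width": finger opening in mm.
Only numpy, scipy, OpenCV 4.12 (cv2) and the standard library are available. Lean on these libraries where they do the work, as an engineer would, in place of code of your own. Each camera call takes 0.05 s, during which the arm holds its last target.

## Task

Take the charged battery out of the white charger by pressing the charger's orange catch, then slide it along the dovetail rails of the grey respirator blower unit until it is fully home and the yellow catch clicks up and locks it. Leave the battery locked in the unit, let go of it, and leave the mouse, sanitiser bottle, pen cup and goggle case where they stand.

Things in the scene. Friction and masses are not known exactly. Their poses are not given: they have to be found in the camera images.
- battery_center (a point): Centre, half-way up, of the loose battery, 0.35 kg, 90 mm long (x), 48 mm high. +x = front, marked by a white band, enters the rails first. From 8 to 48 mm above its underside: dark case 90 x 42 mm (y), straight sides, good to grasp across y. Below it a black dovetail plate 62 mm wide at the bottom, 50 mm at its top edge 10 mm up. It starts locked home in the charger.
- battery_window (a point): Underside of the battery, 30 mm ahead of its centre: a window in the plate just behind its front edge, into which a dock's catch tooth springs from below when the battery is home.
- charger: White charger, fixed, on either side of the desk, turned by up to 17 degrees. Origin: at desk height under the centre of a battery that is home (axes of both then coincide); x is the way a battery is pushed in. The battery's underside slides on a flat deck 30 mm above the desk, 100 mm wide, x = -100 to +97 mm. Behind it a low box reaches x = 147 mm, 33 mm above the desk.
- charger_home (a point): Deck centre of the charger: where the underside of a battery that is home is centred. Dovetail rails stand on the deck from x = 0 to 50 mm, y = 25 to 49 mm each side, 15 mm high, about 2 mm play each side. Two end stops, 26 mm high, at x = 47 to 53 mm, leave 2 mm overrun. Between them a sprung brass ejector 12 to 24 mm up drives the battery out over its last 16 mm, 6.5 N falling to 4 N.
- charger_mouth (a point): Point on the charger's deck at the open end of the rails' flare, x = -24 mm. From here to x = 0 plain guides, 12 mm high, flare out about 9 mm each side; they do not hold the battery down. The battery can be lifted off or set down only with its centre at x = -46 mm or less, when its front is clear of the rails.
- charger_catch (a joint): Downward travel (m) of the charger's orange catch pad: 0 up, 0.008 fully down, sprung: 2 N at the top, 6 N at the bottom, plus up to 2 N of rubbing while locked. From about 0.0065 the battery is freed, springs out 16 to 30 mm towards -x and stays there, still in the rails, when the pad is let go. Unpressed, it holds the battery.
- charger_pad (a point): Centre of the top of the charger's orange catch pad, 38 (x) by 40 mm, pressed straight down. At rest 52 mm above the desk, 76.5 mm along +x from the charger's origin; a battery that is home ends 12 mm before the pad.
- unit: Grey respirator blower unit, fixed, on the other side of the desk, turned by up to 17 degrees, empty at the start. Origin and axes as for the charger. Its deck is 55 mm above the desk; deck, rails, flare, end stops, ejector and catch have the same x and y sizes and heights above the deck as the charger's. A drum of 46 mm radius, 70 mm high, stands behind the pad, centred at x = 143 mm.
- unit_home (a point): Deck centre of the unit: where the underside of the battery must be centred when home, its front (+x) along the unit's +x. From being set on the deck before the rails (centre at x = -46 mm or less) it slides in along +x.
- unit_mouth (a point): Point on the unit's deck at the open end of the rails' flare, x = -24 mm from the unit's origin; the flare is as on the charger.
- unit_catch (a joint): Downward travel (m) of the unit's yellow catch pad: 0 up, 0.008 down. From about 22 mm before home the entering battery pushes tooth and pad down by about 6 mm; at home they spring up and lock. The push rises to about 15 N against ramp and ejector; let go before the click, the battery is driven out again 16 to 30 mm.
- unit_pad (a point): Centre of the top of the unit's yellow catch pad, 38 by 40 mm, at rest 77 mm above the desk, 76.5 mm along +x from the unit's origin.
- mouse: Black computer mouse, 105 x 60 x 32 mm, loose, on the desk between the docks, nearer the robot. Leave it alone.
- sanitiser: Clear hand sanitiser bottle with a blue label, 52 mm across, 120 mm high, loose, on the desk between the docks, farther from the robot. Leave it alone.
- pen_cup: Blue pen cup with two pens, 76 mm across, 150 mm high with the pens, loose, to the right. Leave it alone.
- goggle_case: Blue goggle case, 90 x 170 x 60 mm, loose, to the left. Leave it alone.

How it is judged (in metres and radians):
On the way, in this order (a step that is already met when the one before it is completed fails the run):
1. the charger's catch is pressed down far enough to free the battery (value of joint charger_catch above 0.005 m), for 0.02 s.
2. the battery is out of the charger's rails (x of battery_center in the frame of charger below -0.042 m), for 0.1 s.
At the end, for the whole second after the job is handed in: The battery is locked home in the blower unit: centre within 3.5 mm of home along the rails, 4 mm across and in height, aligned within 0.08 rad, at rest, with the yellow catch back up (within 2 mm) (x of battery_center in the frame of unit between -0.0035 and 0.0035 m and y of battery_center in the frame of unit between -0.004 and 0.004 m and z of battery_center in the frame of unit between 0.075 and 0.083 m and angle between the x axis of battery_center and the x axis of unit, either way round below 0.08 rad and value of joint unit_catch below 0.002 m and linear speed of battery below 0.02 m/s); the robot touches nothing.
It fails at once if the mouse is moved by more than 40 mm (distance of mouse from where it was at the start of the episode above 0.04 m).
It fails at once if the sanitiser bottle is moved by more than 40 mm (distance of sanitiser from where it was at the start of the episode above 0.04 m).
It fails at once if the pen cup or the goggle case is moved by more than 40 mm (distance of any of pen_cup, goggle_case from where it was at the start of the episode above 0.04 m).
It also fails if it takes over 58 s, if anything falls off the work surface, if the arm or the gripper's body presses on something with over 40 N, if the wrist force passes 120 N, or if a joint passes its speed limit or range.

## Working session

There is one attempt and no reset: what is moved stays moved. The work goes in short steps, Python scripts to look and compute and a tool call to move; the robot and the scene stay as the last step left them, time stands still between calls to the robot, and variables do not carry over. Pictures are saved under pics/ and viewed, and the job is handed in when it is done.

Besides the shell and the picture viewer there is one more tool, called in YAML: its name, and indented under it one key for each argument. step_arm: Moves the arm, as the interface text tells. Its arguments: {"type":"object","properties":{"linear":{"type":"array"},"yaw":{"type":"array"},"gripper":{"type":"array"}},"required":["linear","yaw","gripper"]}

```bash
mkdir -p pics
python3 - <<'E'
from cell import ctrl,cams
import cv2,numpy as np
s=ctrl.read_state();print({k:np.round(v,3).tolist() for k,v in s.items()})
for n in("scene","top"):
    d=cams.get_image(n);cv2.imwrite(f"pics/{n}0.png",d["frame"][:,:,::-1]);np.savez(f"{n}0.npz",**d)
    print(n,d["intrinsics"].round(1).tolist(),d["cam_to_world"].round(3).tolist())
    for t in("battery_center","charger","unit","charger_pad","unit_pad","charger_home","unit_home"):
        r=cams.regions_of(n,t);print(t,[(round(float(q["conf"]),2),np.round(q["pixel"]).tolist(),int(q["pixels"].sum())) for q in r[:3]])
E
```

```text
{'clock': 0.0, 'qpos': [1.058, 0.629, 0.038, 1.518, -0.027, 0.996, -0.02], 'qd': [-0.002, -0.001, -0.001, 0.002, 0.0, 0.001, 0.001], 'tau': [0.0, -56.34, 1.226, -19.345, 0.011, 0.011, -0.0], 'eef_pos': [280.641, -585.622, 255.398], 'tool_rot': [-3.142, 0.002, -1.124], 'force': [0.438, 0.649, -0.456], 'torque': [-0.042, -0.011, 0.018], 'width': 85.329}
scene [[361.9, 0.0, 253.9], [0.0, 361.9, 194.3], [0.0, 0.0, 1.0]] [[0.734, 0.473, -0.488, 1167.174], [0.679, -0.528, 0.51, -627.955], [-0.016, -0.706, -0.708, 959.248], [0.0, 0.0, 0.0, 1.0]]
battery_center [(0.91, [221.0, 227.0], 445), (0.54, [297.0, 191.0], 2257)]
charger [(0.79, [236.0, 244.0], 1721), (0.67, [224.0, 225.0], 470)]
unit [(0.9, [299.0, 192.0], 2170)]
charger_pad [(0.5, [241.0, 243.0], 107), (0.39, [295.0, 228.0], 426), (0.38, [141.0, 296.0], 1067)]
unit_pad [(0.65, [306.0, 187.0], 83)]
charger_home [(0.84, [239.0, 243.0], 1669)]
unit_home [(0.84, [299.0, 194.0], 2141)]
top [[346.8, 0.0, 254.2], [0.0, 346.8, 194.1], [0.0, 0.0, 1.0]] [[-0.069, -0.973, 0.22, 300.109], [-0.998, 0.067, -0.017, 7.147], [0.002, -0.22, -0.975, 1247.956], [0.0, 0.0, 0.0, 1.0]]
battery_center [(0.82, [293.0, 195.0], 445)]
charger [(0.82, [298.0, 185.0], 1544)]
unit [(0.84, [203.0, 180.0], 2252), (0.21, [258.0, 245.0], 518)]
charger_pad []
unit_pad []
charger_home [(0.75, [281.0, 187.0], 1361)]
unit_home [(0.78, [210.0, 187.0], 2349)]
```

Run:
```python
import cv2
a=cv2.imread("pics/top0.png");cv2.imwrite("pics/top0c.png",cv2.resize(a[110:290,130:370],None,fx=3.3,fy=3.3,interpolation=cv2.INTER_CUBIC))
a=cv2.imread("pics/scene0.png");cv2.imwrite("pics/scene0c.png",cv2.resize(a[130:310,140:380],None,fx=3.3,fy=3.3,interpolation=cv2.INTER_CUBIC))
```

```text
(no output)
```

View pics/top0.png

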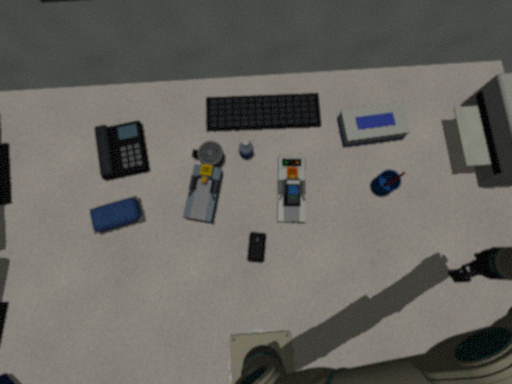

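```bash
sleep 0.1
```

```text
(no output)
```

View pics/top0c.png

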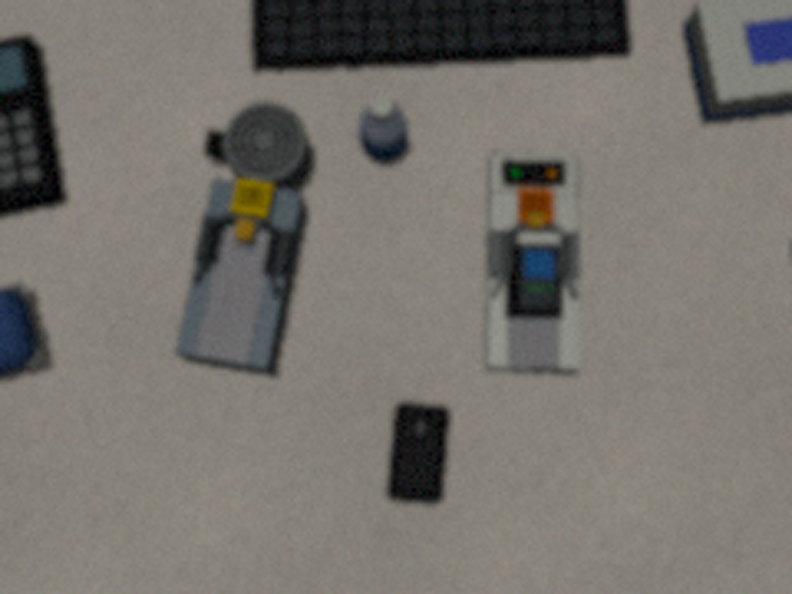

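View pics/scene0c.png

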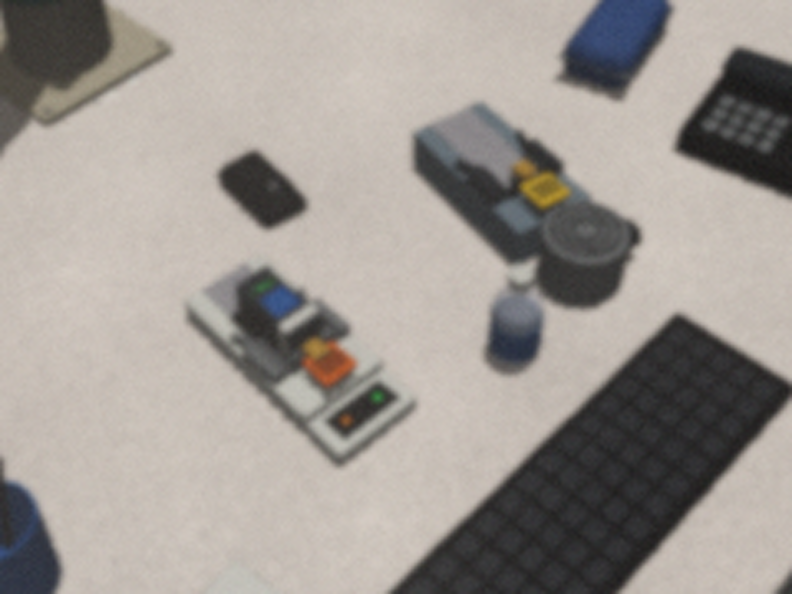

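```bash
cat > h.py <<'E'
import numpy as np,cv2
def load(n,tag): return dict(np.load(f"{n}{tag}.npz"))
def cloud(d):
    K=d["intrinsics"];z=d["depth"].astype(float);v,u=np.mgrid[:384,:512]
    p=np.stack([(u-K[0,2])/K[0,0]*z,(v-K[1,2])/K[1,1]*z,z],-1)
    T=d["cam_to_world"];P=p@T[:3,:3].T+T[:3,3];P[z<=0]=np.nan;return P
def ray(d,uv,h):
    K=d["intrinsics"];T=d["cam_to_world"];uv=np.atleast_2d(uv).astype(float)
    r=np.c_[(uv[:,0]-K[0,2])/K[0,0],(uv[:,1]-K[1,2])/K[1,1],np.ones(len(uv))]@T[:3,:3].T
    s=(h-T[2,3])/r[:,2];return (T[:3,3]+r*s[:,None])[:,:2]
def proj(d,P):
    T=d["cam_to_world"];q=(np.atleast_2d(P)-T[:3,3])@T[:3,:3];q=q@d["intrinsics"].T;return q[:,:2]/q[:,2:]
E
python3 - <<'E'
from h import *
for n in("top","scene"):
    d=load(n,"0");P=cloud(d);f=d["frame"].astype(int)
    g=(np.abs(P[...,2])<15)&(P[...,0]>400)&(P[...,0]<800)&(abs(P[...,1])<300)
    print(n,"desk z",np.nanmedian(P[...,2][g]),np.nanstd(P[...,2][g]))
    near=(P[...,0]>350)&(P[...,0]<900)&(abs(P[...,1])<300)
    R,G,B=f[...,0],f[...,1],f[...,2]
    o=near&(R>120)&(G<0.62*R)&(B<0.35*R)
    y=near&(R>120)&(G>0.7*R)&(B<0.35*R)
    for nm,m,h in(("orange",o,52),("yellow",y,77)):
        k,l,st,c=cv2.connectedComponentsWithStats(m.astype(np.uint8))
        for i in range(1,k):
            if st[i,4]>15: print(nm,st[i],c[i].round(1),"ray",ray(d,c[i],h).round(1),"depth",np.nanmedian(P[l==i],0).round(1))
    for nm,y0,y1,h in(("ch",-180,0,30),("un",0,250,55)):
        m=near&(abs(P[...,2]-h)<5)&(P[...,1]>y0)&(P[...,1]<y1)
        k,l,st,c=cv2.connectedComponentsWithStats(m.astype(np.uint8))
        i=1+st[1:,4].argmax();q=P[l==i];
        r=cv2.minAreaRect(q[:,:2].astype(np.float32));print(nm,st[i],r, "z",np.median(q[:,2]));print(cv2.boxPoints(r).round(0).tolist())
E
```

```text
top desk z 0.15188760483579244 2.6393818452219833
ch [278 187  26  36 453] ((528.0944213867188, -140.1316375732422), (88.66676330566406, 126.11227416992188), 85.31905364990234) z 30.300110381545437
[[462.0, -179.0], [587.0, -189.0], [595.0, -101.0], [469.0, -91.0]]
un [ 184  152   40   70 1042] ((616.719970703125, 160.25164794921875), (99.95762634277344, 257.2684326171875), 75.84381103515625) z 54.98315787478907
[[480.0, 143.0], [729.0, 80.0], [754.0, 177.0], [504.0, 240.0]]
scene desk z 1.1345519168039004 2.4457980999233357
orange [233 239  13   7  43] [239.4 241.8] ray [[ 650.8 -159.3]] depth [ 653.7 -162.6   52.4]
yellow [298 183  13  10  66] [304.1 187.3] ray [[666.2 149.9]] depth [667.1 148.9  78. ]
ch [197 207  33  25 200] ((506.7217102050781, -134.6265106201172), (90.14260864257812, 81.7005386352539), 89.59193420410156) z 30.854503040880218
[[466.0, -179.0], [547.0, -180.0], [548.0, -90.0], [466.0, -89.0]]
un [265 161  54  41 680] ((591.8241577148438, 168.10763549804688), (103.27404022216797, 198.42608642578125), 75.78933715820312) z 56.190032081174934
[[483.0, 142.0], [675.0, 94.0], [701.0, 194.0], [508.0, 243.0]]
```

```bash
cat > fit.py <<'E'
from h import *
from scipy.optimize import minimize
Q={}
for n in("top","scene"):
    d=load(n,"0");P=cloud(d);f=d["frame"].astype(int);R,G,B=f[...,0],f[...,1],f[...,2]
    near=(P[...,0]>350)&(P[...,0]<900)&(abs(P[...,1])<300)
    for nm,y0,y1,a,b in(("ch",-260,-20,22,40),("un",20,290,45,62)):
        m=near&(P[...,2]>a)&(P[...,2]<b)&(P[...,1]>y0)&(P[...,1]<y1)
        k,l,st,c=cv2.connectedComponentsWithStats(m.astype(np.uint8))
        i=1+st[1:,4].argmax();q=P[l==i]
        r=cv2.minAreaRect(q[:,:2].astype(np.float32));print(n,nm,r,np.median(q[:,2]).round(1))
        # battery top / pad
        lo,hi=(70,86) if nm=="ch" else (73,81)
        m=near&(P[...,2]>lo)&(P[...,2]<hi)&(P[...,1]>y0)&(P[...,1]<y1)
        k,l,st,c=cv2.connectedComponentsWithStats(m.astype(np.uint8))
        for i in range(1,k):
            if st[i,4]>20:
                q=P[l==i];print("  high",st[i,4],q.mean(0).round(1),cv2.minAreaRect(q[:,:2].astype(np.float32)))
E
python3 fit.py
python3 - <<'E'
from h import *
# hand-picked charger corners, top crop
d=load("top","0")
c=np.array([[487,372],[578,372],[578,157],[490,155]])/3.3+[130-.35,110-.35]
p=ray(d,c,31);print(p.round(1).tolist())
bat=np.array([[508,316],[559,316],[561,240],[515,240]])/3.3+[130-.35,110-.35];print("bat",ray(d,bat,78).round(1).tolist())
pad=np.array([[518,190],[553,190],[552,223],[518,223]])/3.3+[130-.35,110-.35];print("pad",ray(d,pad,52).round(1).tolist())
d=load("scene","0")
c=np.array([[186,308],[340,463],[414,403]])/3.3+[140-.35,130-.35]
print("sc",ray(d,c,31).round(1).tolist())
E
```

```text
top ch ((586.742431640625, -150.1851348876953), (99.254150390625, 244.0684051513672), 84.74644470214844) 29.9
  high 314 [ 564.  -146.8   78. ] ((564.847412109375, -148.24969482421875), (42.52943420410156, 90.1810531616211), 84.90601348876953)
top un ((616.8197631835938, 161.3719024658203), (101.25946807861328, 256.859375), 76.34867095947266) 55.0
  high 106 [663.1 148.9  76.9] ((665.6371459960938, 149.00335693359375), (38.64494705200195, 43.625953674316406), 78.76402282714844)
  high 32 [626.7 158.7  77.8] ((627.7035522460938, 158.36680603027344), (18.054468154907227, 23.305171966552734), 76.59449005126953)
scene ch ((591.6076049804688, -149.57740783691406), (99.97114562988281, 247.999755859375), 84.62604522705078) 29.4
  high 309 [ 572.3 -149.2   78.4] ((568.8816528320312, -147.26788330078125), (44.309173583984375, 93.73564910888672), 85.47586059570312)
scene un ((591.8241577148438, 168.10763549804688), (103.27404022216797, 198.42608642578125), 75.78933715820312) 56.2
  high 130 [659.2 151.3  77.6] ((654.5828247070312, 154.36712646484375), (53.7962532043457, 67.21772766113281), 79.16097259521484)
[[466.4, -88.0], [459.7, -185.2], [700.4, -209.6], [709.4, -111.7]]
bat [[516.9, -111.0], [513.3, -163.9], [594.5, -174.0], [597.8, -125.5]]
pad [[660.3, -136.7], [657.7, -174.8], [620.6, -170.1], [623.1, -133.4]]
sc [[474.8, -189.8], [719.9, -217.0], [725.7, -122.2]]
```

```bash
cat > go.py <<'E'
import sys,numpy as np
from scipy.spatial.transform import Rotation as Ro
from cell import ctrl
CH=np.array([566.5,-147.8,30.]);CY=np.radians(-5.2)
UN=np.array([591.5,167.3,55.]);UY=np.radians(-14.1)
def dock(o,y,p): c,s=np.cos(y),np.sin(y);return o+[c*p[0]-s*p[1],s*p[0]+c*p[1],p[2]]
def inv(o,y,P): c,s=np.cos(y),np.sin(y);d=np.array(P)-o;return np.array([c*d[0]+s*d[1],-s*d[0]+c*d[1],d[2]])
def rel(P,yaw):
    s=ctrl.read_state();R=Ro.from_euler("xyz",s["tool_rot"]).as_matrix()
    cur=np.arctan2(R[1,0],R[0,0]);dy=(yaw-cur+np.pi)%(2*np.pi)-np.pi
    print("lin",(R.T@(np.array(P)-s["eef_pos"])).round(1).tolist(),"yaw",round(-dy,3),"| now",np.round(s["eef_pos"],1).tolist(),round(cur,3),"F",np.round(s["force"],1).tolist(),"w",round(float(s["width"]),1),"t",round(float(s["clock"]),2))
E
python3 - <<'E'
from go import *
P=dock(CH,CY,[77,0,0]);P[2]=150;print(P);rel(P,CY-np.pi/2);P[2]=255;rel(P,CY-np.pi/2)
E
```

```text
[ 643.18309869 -154.77870868  150.        ]
lin [-232.5, -513.1, 106.3] yaw 0.538 | now [280.9, -586.2, 256.3] -1.124 F [0.4, -0.0, 0.2] w 85.4 t 0.8
lin [-232.5, -513.1, 1.3] yaw 0.538 | now [280.9, -586.2, 256.3] -1.124 F [0.4, -0.0, 0.2] w 85.4 t 0.8
```

step_arm:
  linear:
    - [-232,-513,0]
    - [-232,-513,0]
    - [-232,-513,0]
    - [-232,-513,0]
    - [-232,-513,0]
    - [-232,-513,0]
    - [-232,-513,0]
    - [-232,-513,0]
  yaw: [0.538,0.538,0.538,0.538,0.538,0.538,0.538,0.538]
  gripper: [-1,-1,-1,-1,-1,-1,-1,-1]

```text
clock: 1.47
eef_pos: [496.6, -329.3, 256.6]
tool_rot: [-3.141, -0.0, -1.662]
force: [0.1, -1.0, -0.7]
width: -0.2
```

Run:
```python
from go import *
P=dock(CH,CY,[77,0,0]);P[2]=150;rel(P,CY-np.pi/2)
```

```text
lin [-187.1, -130.0, 106.6] yaw -0.0 | now [496.6, -329.3, 256.6] -1.662 F [0.1, -1.0, -0.7] w -0.2 t 1.47
```

step_arm:
  linear:
    - [-187,-130,40]
    - [-187,-130,80]
    - [-187,-130,107]
    - [-187,-130,107]
    - [-187,-130,107]
    - [-187,-130,107]
    - [-187,-130,107]
    - [-187,-130,107]
  yaw: [0,0,0,0,0,0,0,0]
  gripper: [-1,-1,-1,-1,-1,-1,-1,-1]

```text
clock: 2.13
eef_pos: [642.7, -152.2, 147.1]
tool_rot: [3.139, 0.002, -1.656]
force: [-0.8, -0.5, -0.0]
width: 0.1
```

Run:
```python
from go import *
from cell import cams
import cv2
P=dock(CH,CY,[77,0,0]);P[2]=79;rel(P,CY-np.pi/2)
for n in("scene","top"):
    d=cams.get_image(n);np.savez(n+"1.npz",**d);f=d["frame"][:,:,::-1]
    f=f[170:290,180:340] if n=="scene" else f[110:230,210:370]
    cv2.imwrite(f"pics/{n}1.png",cv2.resize(f,None,fx=4,fy=4,interpolation=cv2.INTER_CUBIC))
```

```text
lin [2.7, -0.9, 68.0] yaw 0.006 | now [642.7, -152.2, 147.1] -1.656 F [-0.8, -0.5, -0.0] w 0.1 t 2.13
```

View pics/scene1.png

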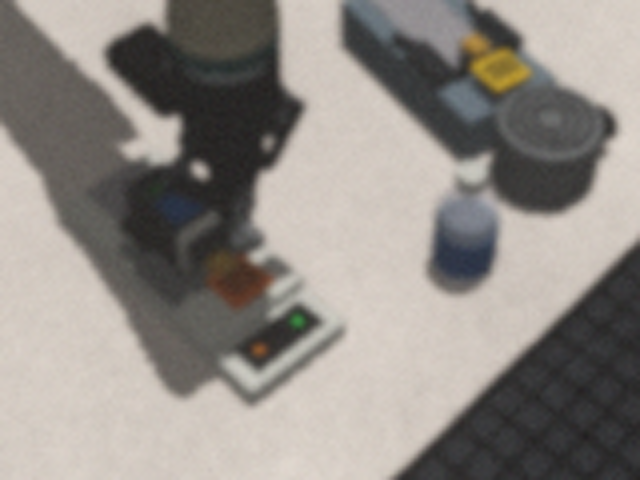

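View pics/top1.png

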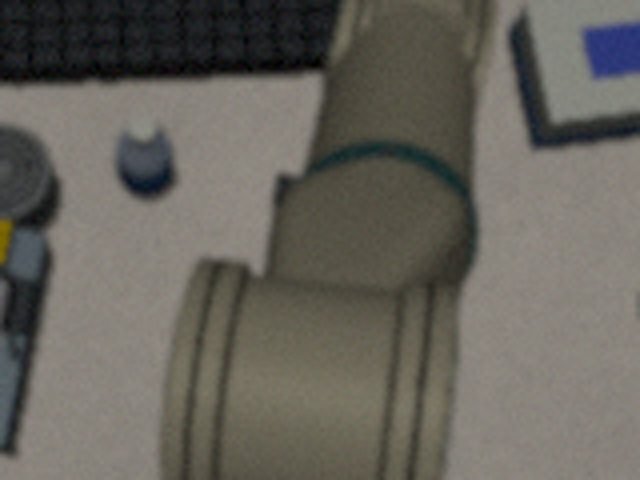

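step_arm:
  linear:
    - [2.5,-1,30]
    - [2.5,-1,60]
    - [2.5,-1,66]
    - [2.5,-1,66]
  yaw: [0.006,0.006,0.006,0.006]
  gripper: [-1,-1,-1,-1]

```text
clock: 2.57
eef_pos: [640.5, -161.0, 82.2]
tool_rot: [3.138, -0.0, -1.671]
force: [0.3, 0.1, -0.3]
width: 0.1
```

Run:
```python
from go import *
from h import *
from cell import cams
P=dock(CH,CY,[77,0,0]);P[2]=70;rel(P,CY-np.pi/2)
d=cams.get_image("scene");np.savez("scene2.npz",**d);f=d["frame"][:,:,::-1]
print(proj(d,[dock(CH,CY,[77,0,0])*[1,1,0]+[0,0,52]])[0])
cv2.imwrite(f"pics/scene2.png",cv2.resize(f[190:280,190:310],None,fx=6,fy=6,interpolation=cv2.INTER_CUBIC))
```

```text
lin [-6.5, -2.1, 12.2] yaw -0.009 | now [640.5, -161.0, 82.2] -1.671 F [0.3, 0.1, -0.3] w 0.1 t 2.57
[238.65398913 239.68615668]
```

View pics/scene2.png

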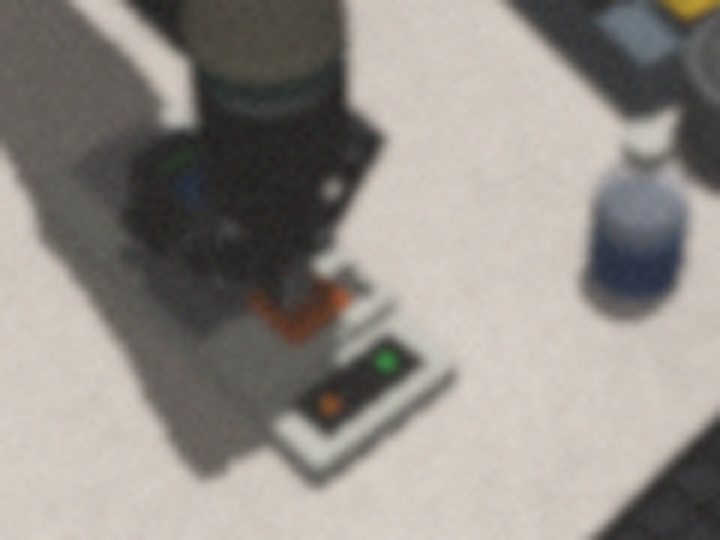

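Run:
```python
from go import *
P=dock(CH,CY,[77,0,0]);P[2]=70;rel(P,CY-np.pi/2)
```

```text
lin [-6.3, -0.5, 13.9] yaw -0.009 | now [642.1, -161.0, 83.9] -1.67 F [-0.2, -1.2, 1.0] w 0.4 t 2.62
```

step_arm:
  linear:
    - [-6,-1,0]
    - [-6,-1,4]
    - [-6,-1,8]
    - [-6,-1,11]
    - [-6,-1,13.5]
    - [-6,-1,13.5]
  yaw: [-0.009,-0.009,-0.009,-0.009,-0.009,-0.009]
  gripper: [-1,-1,-1,-1,-1,-1]

```text
clock: 3.12
eef_pos: [645.5, -153.1, 70.4]
tool_rot: [-3.139, 0.0, -1.659]
force: [2.0, 1.3, 5.0]
width: 0.0
```

Run:
```python
from go import *
from h import *
from cell import cams
P=dock(CH,CY,[77,0,0]);P[2]=70;rel(P,CY-np.pi/2)
d=cams.get_image("scene");np.savez("scene3.npz",**d);f=d["frame"][:,:,::-1]
cv2.imwrite(f"pics/scene3.png",cv2.resize(f[190:280,190:310],None,fx=6,fy=6,interpolation=cv2.INTER_CUBIC))
rel(P,CY-np.pi/2)
```

```text
lin [1.9, 2.2, 0.3] yaw 0.003 | now [645.5, -153.1, 70.4] -1.659 F [2.0, 1.3, 5.0] w 0.0 t 3.12
lin [1.9, 2.2, 0.5] yaw 0.003 | now [645.5, -153.1, 70.5] -1.659 F [1.9, 1.0, 5.7] w 0.1 t 3.17
```

View pics/scene3.png

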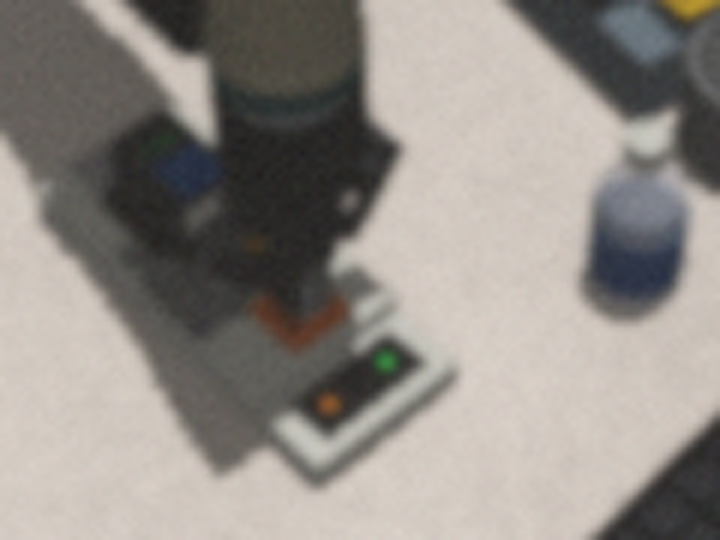

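step_arm:
  linear:
    - [0,0,-40]
    - [0,20,-80]
    - [0,60,-100]
    - [0,100,-100]
    - [0,140,-100]
    - [0,170,-100]
    - [0,170,-100]
    - [0,170,-100]
  yaw: [0,0,0,0,0,0,0,0]
  gripper: [-1,-1,-1,1,1,1,1,1]

```text
clock: 3.83
eef_pos: [472.5, -138.6, 169.8]
tool_rot: [3.139, 0.0, -1.66]
force: [1.0, -0.5, 0.3]
width: 60.8
```

Run:
```python
from go import *
from h import *
from cell import cams
d=cams.get_image("scene");np.savez("scene4.npz",**d);f=d["frame"][:,:,::-1]
cv2.imwrite(f"pics/scene4.png",cv2.resize(f[190:280,190:310],None,fx=6,fy=6,interpolation=cv2.INTER_CUBIC))
P=cloud(d)
near=(P[...,0]>440)&(P[...,0]<640)&(P[...,1]>-200)&(P[...,1]<-100)&(P[...,2]>70)&(P[...,2]<86)
k,l,st,c=cv2.connectedComponentsWithStats(near.astype(np.uint8))
for i in range(1,k):
    if st[i,4]>20:
        q=P[l==i];qq=np.array([inv(CH,CY,p) for p in q]);print(st[i],np.percentile(qq,[1,5,50,95,99],axis=0).round(1).tolist(),cv2.minAreaRect(q[:,:2].astype(np.float32)))
for r in cams.regions_of("scene","battery_center")[:2]:
    q=P[r["pixels"]];q=q[np.isfinite(q[:,0])];qq=np.array([inv(CH,CY,p) for p in q]);print(r["conf"],r["pixel"],np.percentile(qq,[2,50,98],axis=0).round(1).tolist())
rel(dock(CH,CY,[-24,0,100]),CY-np.pi/2)
```

```text
[207 208  26  22 300] [[-61.4, -20.2, 40.5], [-57.0, -19.6, 42.6], [-13.9, -1.7, 48.9], [25.1, 18.5, 51.8], [26.8, 20.7, 52.8]] ((549.644287109375, -145.62374877929688), (41.86606979370117, 89.39672088623047), 84.53132629394531)
0.73 [220.6, 220.8] [[-61.5, -27.8, 3.4], [-10.7, -9.8, 45.9], [27.1, 21.5, 52.1]]
lin [0.9, -67.0, 40.0] yaw 0.002 | now [475.9, -138.8, 169.9] -1.659 F [0.4, -0.5, 0.9] w 74.6 t 3.93
```

View pics/scene4.png

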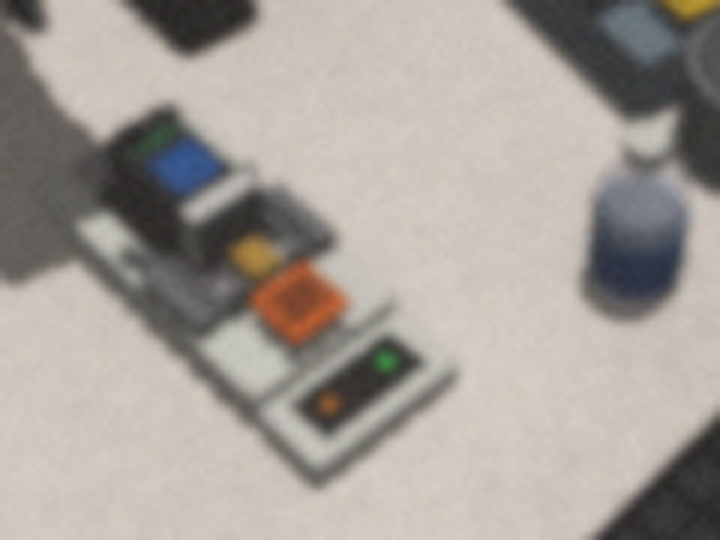

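Run:
```python
from go import *
rel(dock(CH,CY,[-20,0,44]),CY-np.pi/2)
```

```text
lin [0.8, -70.9, 96.0] yaw 0.002 | now [475.9, -138.8, 169.9] -1.659 F [0.4, -0.5, 0.9] w 74.6 t 3.93
```

step_arm:
  linear:
    - [0.8,-40,0]
    - [0.8,-71,15]
    - [0.8,-71,50]
    - [0.8,-71,80]
    - [0.8,-71,90]
    - [0.8,-71,90]
    - [0.8,-71,90]
  yaw: [0,0,0,0,0,0,0]
  gripper: [1,1,1,1,1,1,1]

```text
clock: 4.52
eef_pos: [546.0, -145.8, 79.7]
tool_rot: [3.141, -0.0, -1.659]
force: [0.0, 0.2, 0.0]
width: 85.8
```

Run:
```python
from go import *
rel(dock(CH,CY,[-20,0,44]),CY-np.pi/2)
```

```text
lin [0.2, -0.6, 5.7] yaw 0.002 | now [546.0, -145.8, 79.7] -1.659 F [0.0, 0.2, 0.0] w 85.8 t 4.52
```

Close gently at the grasp height.

step_arm:
  linear:
    - [0,0,5.5]
    - [0,0,5.5]
    - [0,0,5.5]
    - [0,0,5.5]
    - [0,0,5.5]
    - [0,0,5.5]
    - [0,0,5.5]
    - [0,0,5.5]
  yaw: [0,0,0,0,0,0,0,0]
  gripper: [1,0.4,0.2,0,-1,-1,-1,-1]

```text
clock: 5.18
eef_pos: [546.2, -145.6, 75.4]
tool_rot: [-3.14, -0.0, -1.659]
force: [-0.4, -0.4, 5.9]
width: 41.0
```

Run:
```python
from go import *
from h import *
from cell import cams
d=cams.get_image("scene");f=d["frame"][:,:,::-1]
cv2.imwrite(f"pics/scene5.png",cv2.resize(f[190:280,190:310],None,fx=6,fy=6,interpolation=cv2.INTER_CUBIC))
rel(dock(CH,CY,[-70,0,44]),CY-np.pi/2)
```

```text
lin [0.2, 49.6, 1.4] yaw 0.002 | now [546.2, -145.6, 75.4] -1.659 F [-0.2, 0.4, 5.3] w 41.0 t 5.23
```

View pics/scene5.png

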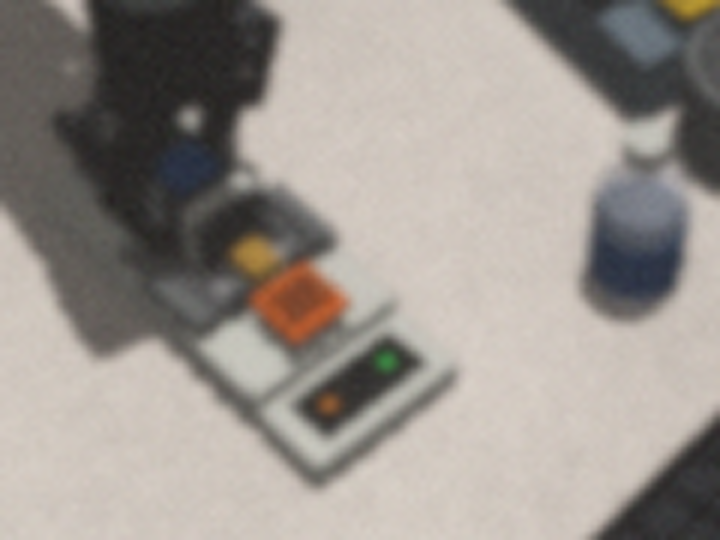

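step_arm:
  linear:
    - [0,10,0]
    - [0,20,0]
    - [0,30,0]
    - [0,40,0]
    - [0,50,0]
    - [0,58,0]
    - [0,58,0]
    - [0,58,0]
  yaw: [0,0,0,0,0,0,0,0]
  gripper: [-1,-1,-1,-1,-1,-1,-1,-1]

```text
clock: 5.9
eef_pos: [487.2, -140.6, 75.4]
tool_rot: [3.141, 0.0, -1.66]
force: [-2.8, 0.1, 10.5]
width: 41.3
```

Run:
```python
from go import *
from h import *
from cell import cams
d=cams.get_image("scene");f=d["frame"][:,:,::-1]
cv2.imwrite(f"pics/scene6.png",cv2.resize(f[180:270,180:300],None,fx=6,fy=6,interpolation=cv2.INTER_CUBIC))
rel(dock(CH,CY,[-78,0,44]),CY-np.pi/2)
```

```text
lin [-0.0, -1.6, 1.4] yaw 0.002 | now [487.2, -140.6, 75.4] -1.66 F [-3.2, -0.4, 11.5] w 40.6 t 5.95
```

View pics/scene6.png

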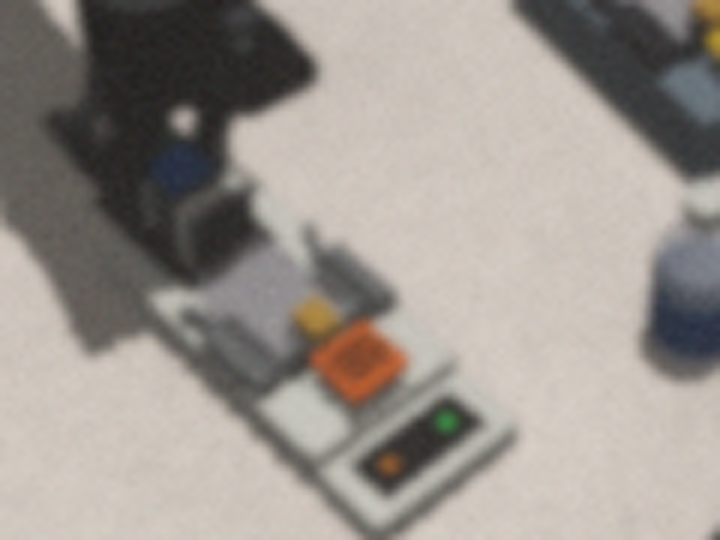

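step_arm:
  linear:
    - [0,0,-20]
    - [0,0,-50]
    - [0,0,-60]
    - [0,0,-60]
    - [0,0,-60]
  yaw: [0,0,0,0,0]
  gripper: [-1,-1,-1,-1,-1]

```text
clock: 6.37
eef_pos: [487.7, -140.2, 134.1]
tool_rot: [-3.141, 0.0, -1.659]
force: [-0.7, 0.5, -4.6]
width: 41.1
```

Run:
```python
from go import *
P=dock(UN,UY,[-85,0,80]);print(P);rel(P,UY-np.pi/2)
```

```text
[509.0608787 188.007276  135.       ]
lin [-328.8, 7.6, -0.9] yaw 0.158 | now [487.7, -140.2, 134.1] -1.659 F [-0.7, 0.5, -4.6] w 41.1 t 6.37
```

step_arm:
  linear:
    - [-20,0,0]
    - [-50,0,0]
    - [-80,0,0]
    - [-110,1,0]
    - [-140,2,0]
    - [-170,3,0]
    - [-190,4,0]
    - [-200,4,0]
  yaw: [0.01,0.02,0.04,0.06,0.08,0.1,0.1,0.1]
  gripper: [-1,-1,-1,-1,-1,-1,-1,-1]

```text
clock: 7.03
eef_pos: [500.0, 63.1, 132.4]
tool_rot: [3.138, 0.0, -1.754]
force: [0.1, 0.4, -4.4]
width: 41.3
```

Run:
```python
from go import *
P=dock(UN,UY,[-85,0,80]);rel(P,UY-np.pi/2)
```

```text
lin [-124.4, 13.8, -2.5] yaw 0.063 | now [500.0, 63.1, 132.4] -1.754 F [0.1, 0.4, -4.4] w 41.3 t 7.03
```

step_arm:
  linear:
    - [-30,3,0]
    - [-60,7,0]
    - [-90,11,0]
    - [-110,14,0]
    - [-125,14,-2]
    - [-125,14,-2]
    - [-125,14,-2]
    - [-125,14,-2]
  yaw: [0.02,0.03,0.05,0.06,0.06,0.06,0.06,0.06]
  gripper: [-1,-1,-1,-1,-1,-1,-1,-1]

```text
clock: 7.7
eef_pos: [510.6, 182.6, 135.4]
tool_rot: [3.14, -0.003, -1.821]
force: [0.3, -0.6, -3.4]
width: 41.3
```

```bash
cat > look.py <<'E'
import sys
from go import *
from h import *
from cell import cams
tag=sys.argv[1]
d=cams.get_image("scene");np.savez(f"scene{tag}.npz",**d);f=d["frame"][:,:,::-1]
cv2.imwrite(f"pics/scene{tag}.png",cv2.resize(f[130:230,240:360],None,fx=6,fy=6,interpolation=cv2.INTER_CUBIC))
d=cams.get_image("top");np.savez(f"top{tag}.npz",**d);f=d["frame"][:,:,::-1]
cv2.imwrite(f"pics/top{tag}.png",cv2.resize(f[130:230,150:270],None,fx=6,fy=6,interpolation=cv2.INTER_CUBIC))
rel(dock(UN,UY,[-80,0,46]),UY-np.pi/2)
s=ctrl.read_state();print("unit coords",inv(UN,UY,s["eef_pos"]).round(1))
E
python3 look.py 7
```

```text
lin [-5.0, -1.9, 34.8] yaw -0.005 | now [510.8, 182.5, 135.8] -1.822 F [-0.4, -0.2, -4.2] w 40.9 t 7.8
unit coords [-81.9  -4.9  80.8]
```

View pics/scene7.png

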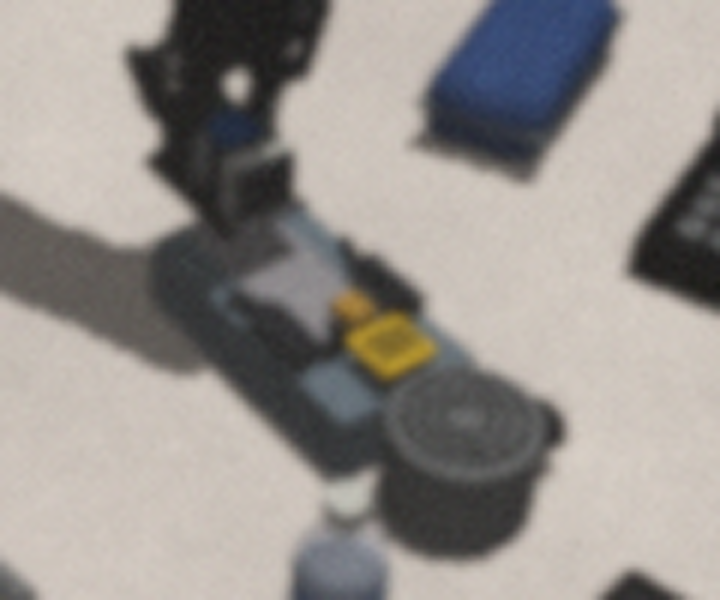

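View pics/top7.png

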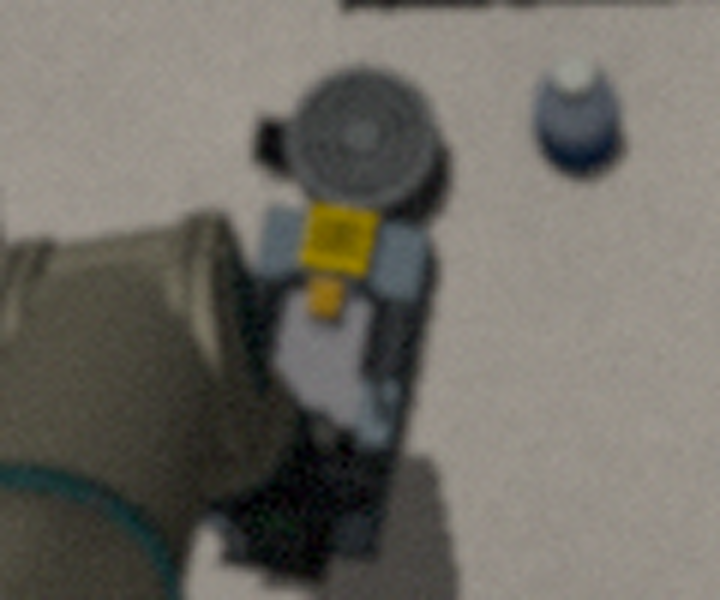

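Run:
```python
from go import *
from h import *
for n in("scene","top"):
    d=load(n,"7");P=cloud(d);f=d["frame"].astype(int)
    q=np.stack([inv(UN,UY,p) for p in P.reshape(-1,3)]).reshape(P.shape)
    m=(q[...,0]>-60)&(q[...,0]<-15)&(abs(q[...,1])<40)&(q[...,2]>30)&(q[...,2]<90)
    print(n,m.sum(),np.percentile(q[m],[2,10,50,90,98],axis=0).round(1).tolist())
    # front face: points with x near max
    # deck edges: y extents of deck points
    m=(abs(q[...,2])<6)&(abs(q[...,0])<100)&(abs(q[...,1])<60)
    for a in range(-20,95,15):
        mm=m&(q[...,0]>a)&(q[...,0]<a+15)
        if mm.sum()>8: print(" deck x",a,mm.sum(),np.percentile(q[mm][:,1],[2,98]).round(1))
    # rails: z 8..20
    m=(q[...,2]>9)&(q[...,2]<20)&(q[...,0]>0)&(q[...,0]<50)&(abs(q[...,1])<60)
    for sgn in(-1,1):
        mm=m&(sgn*q[...,1]>0); print(" rail",sgn,mm.sum(),np.percentile(q[mm][:,1],[3,50,97]).round(1) if mm.sum() else "")
# pad, initial images
for n in("scene","top"):
    d=load(n,"0");P=cloud(d);q=np.stack([inv(UN,UY,p) for p in P.reshape(-1,3)]).reshape(P.shape)
    m=(abs(q[...,2]-22)<4)&(abs(q[...,1])<35)&(q[...,0]>50)&(q[...,0]<97)
    print(n,"pad",np.percentile(q[m],[3,50,97],axis=0).round(1).tolist())
    for a in range(-110,100,20):
        mm=(abs(q[...,2])<6)&(abs(q[...,1])<60)&(q[...,0]>a)&(q[...,0]<a+20)
        if mm.sum()>8: print("  deck",a,mm.sum(),np.percentile(q[mm][:,1],[2,98]).round(1))
    m=(q[...,2]>9)&(q[...,2]<20)&(q[...,0]>3)&(q[...,0]<45)&(abs(q[...,1])<60)
    for sgn in(-1,1):
        mm=m&(sgn*q[...,1]>0); print(" rail",sgn,mm.sum(),np.percentile(q[mm][:,1],[3,50,97]).round(1) if mm.sum() else "")
```

```text
scene 198 [[-58.8, -34.1, 37.2], [-55.8, -28.2, 41.2], [-38.3, -12.9, 65.2], [-34.7, 10.4, 84.6], [-32.9, 17.9, 86.2]]
 deck x -20 60 [-48.8  39.3]
 deck x -5 47 [-48.5  35.2]
 deck x 10 25 [-49.3  34. ]
 deck x 25 19 [-48.7  33.2]
 deck x 40 29 [-48.3  50.5]
 deck x 55 47 [-47.2  50.3]
 deck x 70 53 [-46.7  49.2]
 deck x 85 61 [-48.  48.]
 rail -1 71 [-47.5 -36.1  -4.4]
 rail 1 57 [21.4 39.4 50.3]
top 44 [[-57.8, -36.7, 36.8], [-55.9, -34.8, 39.3], [-47.4, -28.2, 51.8], [-40.3, -21.7, 83.1], [-38.9, -17.4, 84.4]]
 deck x -20 69 [-48.6  16. ]
 deck x -5 64 [-47.9  24.6]
 deck x 10 65 [-48.4  26.6]
 deck x 25 49 [-49.6  36.8]
 deck x 40 34 [-49.6  44.3]
 deck x 55 75 [-49.1  48.9]
 deck x 70 69 [-47.3  48.5]
 deck x 85 36 [-48.6  47.1]
 rail -1 86 [-47.7 -36.8  -8.3]
 rail 1 48 [ 9.2 30.2 43.3]
scene pad [[50.8, -21.6, 18.6], [76.3, -0.2, 22.8], [96.2, 22.4, 25.6]]
  deck -110 36 [-47.5  50.2]
  deck -90 95 [-47.3  48.7]
  deck -70 91 [-47.1  47.1]
  deck -50 98 [-47.8  48.5]
  deck -30 80 [-47.9  42.7]
  deck -10 65 [-48.2  36.8]
  deck 10 39 [-49.2  34.4]
  deck 30 22 [-48.5  25. ]
  deck 50 66 [-47.9  50.8]
  deck 70 82 [-46.7  48.6]
  deck 90 37 [-48.7  48.8]
 rail -1 56 [-45.5 -37.7  -6.7]
 rail 1 43 [27.  40.3 49.9]
top pad [[55.3, -18.3, 18.6], [72.9, -1.4, 21.9], [90.8, 18.2, 25.7]]
  deck -110 101 [-49.   45.6]
  deck -90 158 [-48.8  46.8]
  deck -70 158 [-48.5  46.4]
  deck -50 162 [-47.7  46.9]
  deck -30 143 [-49.4  43.7]
  deck -10 103 [-49.   44.1]
  deck 10 81 [-49.5  27.5]
  deck 30 44 [-49.1  29.3]
  deck 50 89 [-48.6  48.4]
  deck 70 88 [-48.5  48.1]
  deck 90 31 [-45.1  45.8]
 rail -1 76 [-48.4 -37.3  -8.1]
 rail 1 74 [26.4 37.3 48.3]
```

step_arm:
  linear:
    - [-5,0,10]
    - [-5,0,20]
    - [-5,0,27]
    - [-5,0,31]
    - [-5,0,34]
    - [-5,0,34]
    - [-5,0,34]
  yaw: [-0.005,-0.005,-0.005,-0.005,-0.005,-0.005,-0.005]
  gripper: [-1,-1,-1,-1,-1,-1,-1]

```text
clock: 8.38
eef_pos: [512.4, 189.3, 102.2]
tool_rot: [3.142, -0.0, -1.814]
force: [0.3, -0.2, -4.5]
width: 41.0
```

```bash
python3 look.py 8
```

```text
lin [2.3, -1.9, 1.6] yaw 0.003 | now [512.6, 189.5, 102.6] -1.814 F [0.8, 0.6, -4.1] w 40.9 t 8.48
unit coords [-81.9   2.3  47.6]
```

View pics/scene8.png

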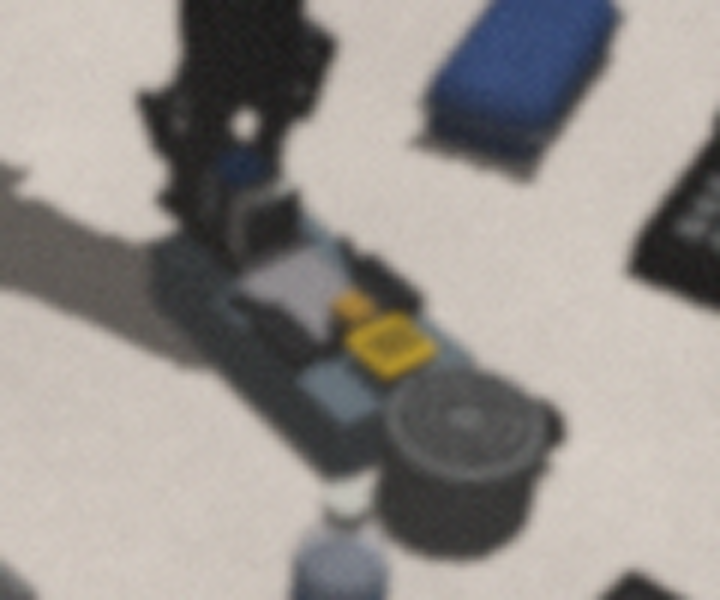

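step_arm:
  linear:
    - [2,0,1]
    - [2,0,2]
    - [2,0,2]
    - [2,0,2]
  yaw: [0.003,0.003,0.003,0.003]
  gripper: [-1,-1,-1,-1]

```text
clock: 8.82
eef_pos: [512.0, 187.4, 100.5]
tool_rot: [-3.141, 0.0, -1.817]
force: [0.3, -0.6, -3.1]
width: 41.2
```

```bash
python3 look.py 9
```

```text
lin [0.2, -2.0, -0.5] yaw -0.0 | now [512.0, 187.5, 100.5] -1.817 F [0.1, -1.0, -2.8] w 41.0 t 8.92
unit coords [-82.    0.2  45.5]
```

step_arm:
  linear:
    - [0,-8,0]
    - [0,-16,0]
    - [0,-24,0]
    - [0,-32,0]
    - [0,-40,0]
    - [0,-46,0]
    - [0,-46,0]
    - [0,-46,0]
  yaw: [0,0,0,0,0,0,0,0]
  gripper: [-1,-1,-1,-1,-1,-1,-1,-1]

```text
clock: 9.58
eef_pos: [558.2, 176.5, 100.5]
tool_rot: [-3.139, 0.001, -1.817]
force: [3.1, 1.6, -2.4]
width: 41.0
```

```bash
python3 look.py 10
```

```text
lin [0.8, 44.6, -0.6] yaw 0.0 | now [557.4, 176.7, 100.5] -1.817 F [2.8, 2.8, -2.0] w 41.2 t 9.68
unit coords [-35.4   0.8  45.5]
```

View pics/scene10.png

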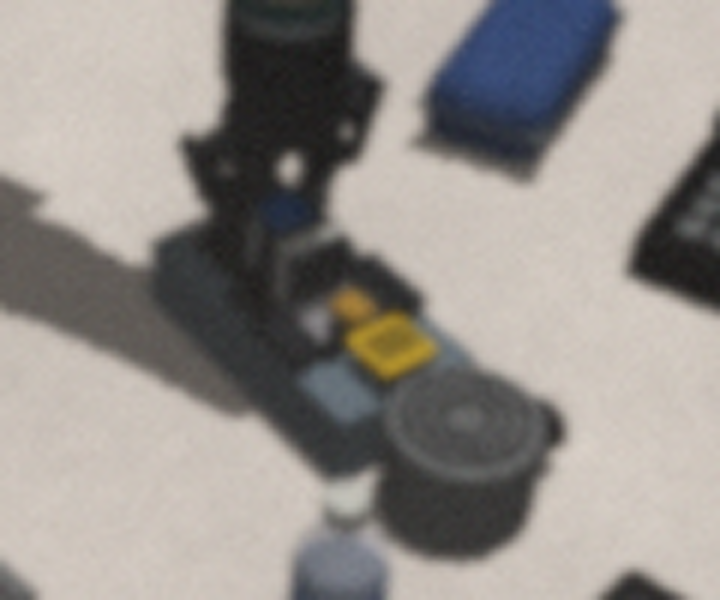

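step_arm:
  linear:
    - [0.5,-6,0]
    - [0.5,-12,0]
    - [0.5,-16,0]
    - [0.5,-20,0]
    - [0.5,-24,0]
    - [0.5,-28,0]
    - [0.5,-28,0]
    - [0.5,-28,0]
  yaw: [0,0,0,0,0,0,0,0]
  gripper: [-1,-1,-1,-1,-1,-1,-1,-1]

```text
clock: 10.35
eef_pos: [579.3, 171.3, 100.7]
tool_rot: [3.133, 0.0, -1.815]
force: [-10.9, 5.6, 11.2]
width: 41.0
```

```bash
python3 look.py 11
```

```text
lin [0.7, 67.2, 0.3] yaw 0.002 | now [579.3, 171.2, 100.7] -1.815 F [-10.0, 5.7, 11.0] w 41.0 t 10.45
unit coords [-12.8   0.8  45.7]
```

View pics/scene11.png

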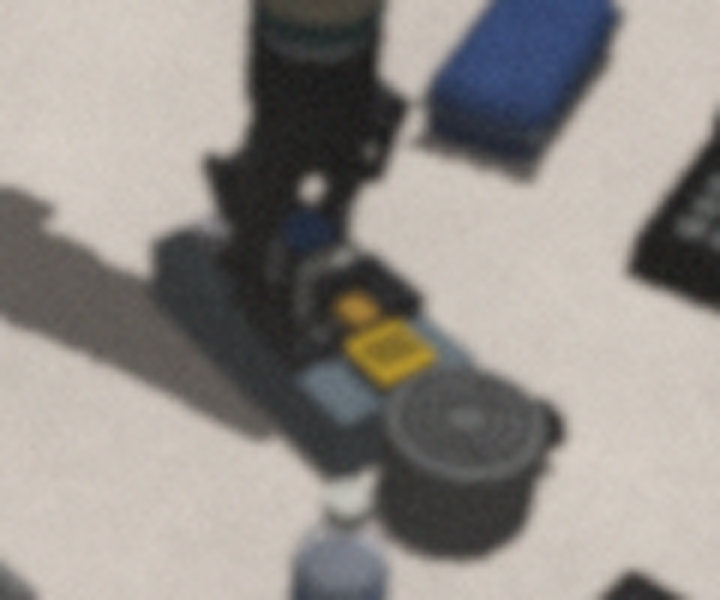

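step_arm:
  linear:
    - [0.5,-3,0]
    - [0.5,-6,0]
    - [0.5,-9,0]
    - [0.5,-11,0]
    - [0.5,-13,0]
    - [0.5,-15,0]
    - [0.5,-15,0]
    - [0.5,-15,0]
  yaw: [0,0,0,0,0,0,0,0]
  gripper: [-1,-1,-1,-1,-1,-1,-1,-1]

```text
clock: 11.12
eef_pos: [592.6, 167.9, 100.7]
tool_rot: [3.13, 0.001, -1.814]
force: [-12.8, 6.3, 12.9]
width: 41.0
```

```bash
python3 look.py 12
```

```text
lin [0.7, 81.0, 0.6] yaw 0.003 | now [592.6, 167.9, 100.7] -1.814 F [-11.5, 6.6, 12.8] w 41.1 t 11.22
unit coords [ 1.   0.9 45.7]
```

View pics/scene12.png

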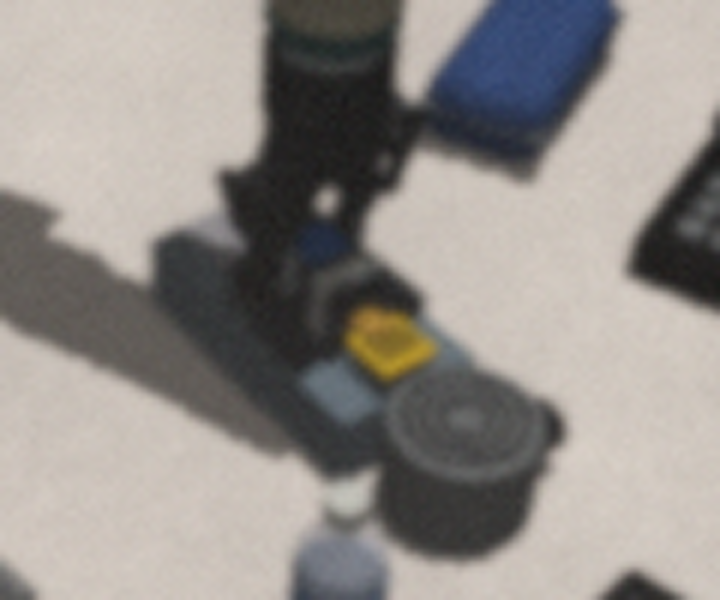

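step_arm:
  linear:
    - [0.5,-2,0]
    - [0.5,-4,0]
    - [0.5,-6,0]
    - [0.5,-6,0]
    - [0.5,-6,0]
  yaw: [0,0,0,0,0]
  gripper: [-1,-1,-1,-1,-1]

```text
clock: 11.63
eef_pos: [593.0, 167.8, 100.7]
tool_rot: [3.119, 0.0, -1.813]
force: [-24.5, 9.1, 23.0]
width: 41.4
```

```bash
python3 look.py 13
python3 - <<'E'
from go import *
from h import *
for t in("0","10","11","12","13"):
  for n in("scene","top"):
    try:d=load(n,t)
    except Exception: continue
    P=cloud(d);q=np.stack([inv(UN,UY,p) for p in P.reshape(-1,3)]).reshape(P.shape)
    m=(q[...,0]>66)&(q[...,0]<86)&(abs(q[...,1])<13)
    print(t,n,m.sum(),np.nanmedian(q[m][:,2]).round(1))
E
```

```text
lin [0.6, 81.3, 1.5] yaw 0.004 | now [593.0, 167.8, 100.7] -1.813 F [-24.6, 8.6, 23.9] w 41.2 t 11.73
unit coords [ 1.3  0.9 45.7]
0 scene 38 22.9
0 top 40 22.9
10 scene 34 23.4
10 top 42 22.4
11 scene 31 17.7
11 top 40 17.1
12 scene 43 22.3
12 top 32 23.1
13 scene 41 22.6
13 top 29 21.4
```

View pics/scene13.png

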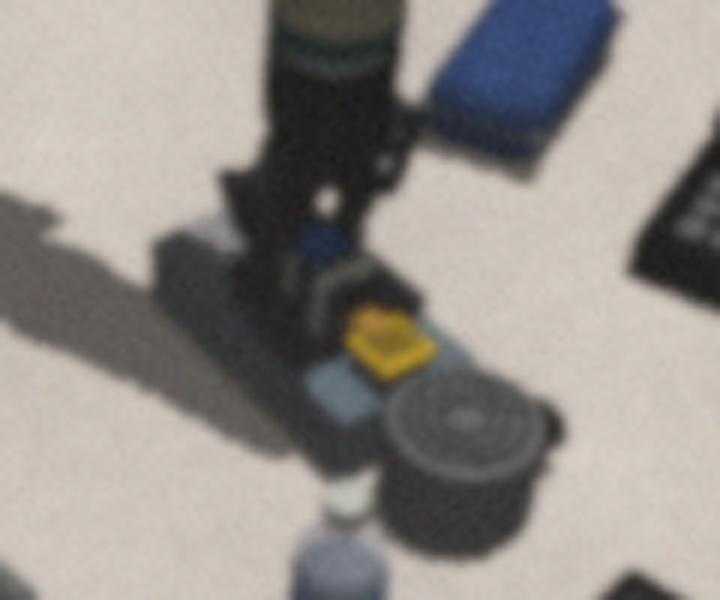

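step_arm:
  linear:
    - [0,4,0]
    - [0,8,0]
    - [0,11,0]
    - [0,11,0]
    - [0,11,0]
  yaw: [0,0,0,0,0]
  gripper: [-1,-1,-1,-1,-1]

```text
clock: 12.15
eef_pos: [591.2, 168.2, 100.4]
tool_rot: [3.138, 0.002, -1.814]
force: [-3.2, 7.4, 4.4]
width: 41.2
```

```bash
python3 look.py 14
```

```text
lin [0.5, 79.5, -0.2] yaw 0.003 | now [591.2, 168.1, 100.5] -1.814 F [-3.9, 6.3, 4.0] w 40.9 t 12.25
unit coords [-0.5  0.7 45.5]
```

step_arm:
  linear:
    - [0,0,0]
    - [0,0,0]
    - [0,0,0]
    - [0,0,0]
    - [0,0,0]
    - [0,0,-5]
    - [0,0,-25]
    - [0,0,-60]
  yaw: [0,0,0,0,0,0,0,0]
  gripper: [1,1,1,1,1,1,1,1]

```text
clock: 12.92
eef_pos: [590.4, 164.8, 157.9]
tool_rot: [3.135, -0.004, -1.817]
force: [0.2, -0.1, 0.3]
width: 85.4
```

step_arm:
  linear:
    - [0,0,-40]
    - [0,30,-80]
    - [0,70,-100]
    - [0,110,-100]
    - [0,150,-100]
    - [0,150,-100]
    - [0,150,-100]
  yaw: [0,0,0,0,0,0,0]
  gripper: [1,1,1,1,1,1,1]

```text
clock: 13.5
eef_pos: [444.6, 203.2, 261.0]
tool_rot: [3.14, 0.001, -1.813]
force: [1.3, 0.2, 0.1]
width: 85.5
```

```bash
python3 look.py 15
python3 - <<'E'
from go import *
from h import *
for t in("0","15"):
  for n in("scene","top"):
    d=load(n,t)
    P=cloud(d);q=np.stack([inv(UN,UY,p) for p in P.reshape(-1,3)]).reshape(P.shape)
    m=(q[...,0]>66)&(q[...,0]<86)&(abs(q[...,1])<13)
    print(t,n,"pad",m.sum(),np.nanmedian(q[m][:,2]).round(1))
    m=(abs(q[...,2]-48)<7)&(abs(q[...,0])<80)&(abs(q[...,1])<40)
    if m.sum()>50:print(" bat",m.sum(),cv2.minAreaRect(q[m][:,:2].astype(np.float32)),np.median(q[m][:,2]))
E
```

```text
lin [-0.9, -66.9, 160.1] yaw -0.0 | now [448.5, 202.1, 261.0] -1.817 F [1.0, -0.5, -0.1] w 85.3 t 13.6
unit coords [-147.2   -1.   206. ]
0 scene pad 38 22.9
0 top pad 40 22.9
15 scene pad 39 23.2
 bat 226 ((2.794025421142578, 0.8690319061279297), (88.2718734741211, 46.17470169067383), 0.3439454734325409) 48.87289236888671
15 top pad 37 22.8
 bat 321 ((-2.4356422424316406, -1.1083793640136719), (90.06035614013672, 43.168155670166016), 0.3373897075653076) 47.85450393666565
```

View pics/scene15.png

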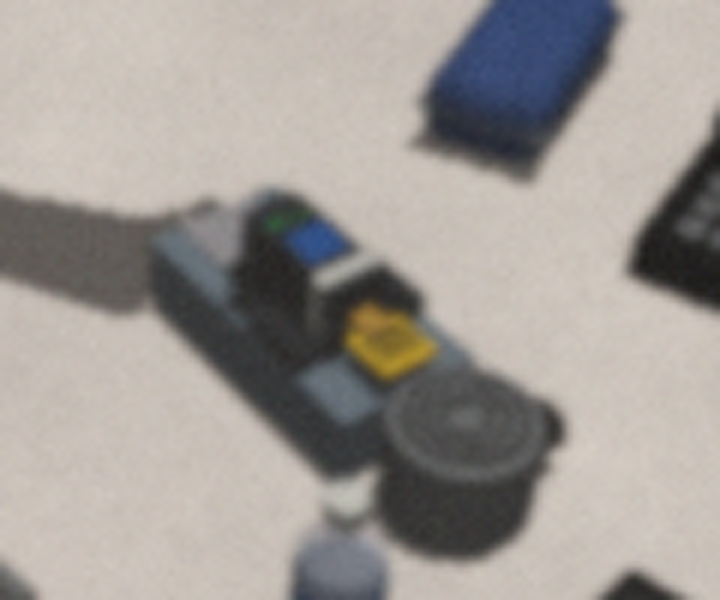

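```bash
python3 -c "
from cell import ctrl
print(ctrl.finish_job())"
```

```text
the job is handed in; nothing more can be done
None
```

I pressed the charger's orange catch and the battery sprang out about 19 mm. I drew it clear of the rails, carried it over to the blower unit, and slid it in until it locked. Then I opened the gripper, backed away and handed the job in at about 13.6 s. No verdict is reported.

**Battery home:**
- Pushing to the end stop, the force doubled to about 25 N with no further movement. It stayed put when I backed off and let go.
- The last pictures put its centre within 3 mm of home. The two cameras disagree: +2.8 mm along the rails from one, −2.4 mm from the other, and +0.9 and −1.1 mm across. That is roughly the cameras' own offset.
- It is aligned within about 0.01 rad, and its top is 48 to 49 mm above the deck.

**Yellow catch:** the pad read 23 mm above the deck, the same as at the start. It had dropped about 5 mm during entry before springing back.

**Robot:** it was clear of everything, with the force reading near zero.

**Other objects:** I saw no sign of contact with the mouse, sanitiser bottle, pen cup or goggle case. I did not measure their positions again at the end.

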